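# Set the bending iron to the cross preset and start it

## Robot

A 6-joint arm with a two-finger parallel gripper is mounted at the origin on the work surface. World frame = base frame: x ahead of the robot, y to its left, z up, the work surface at z = 0. Lengths are in m, angles in rad, forces in N, time in s.
With the tool pointing down it reaches from about 0.2 to 0.875 m from the base axis. Payload 3.4 kg.
Tool frame: the origin (TCP) lies on the mounting face of the last link; the fingertips stand arm.tips_ahead ahead of it and the grasp point (between the pads) lies 180 mm ahead of it (arm.tips_ahead is the distance from the TCP to the fingertips, in m); y points along the fingers, z is the direction in which the jaws open and shut, and the axes are right-handed (so a half turn about y gives the same grasp; the last joint's range is limited). The gripper opens to 94 mm and grips with 3 to 60 N. Pads are 16 mm wide; open, the fingers measure 119 mm over their backs; the gripper's body (75 mm by 177 mm) begins 78 mm behind the grasp point.
Start: joints at [-1.338, 0.276, 1.505, -0, 1.361, -0.121], TCP at [0.199, -0.539, 0.405] pointing down, gripper open.
Joint ranges: [-2.89, 2.89], [-0.75, 2.08], [0.22, 2.7], [-1.18, 4.32], [0.11, 2.71], [-2.7, 2.7]. Speed limits (rad/s): [2.57, 2.57, 3.14, 3.14, 3.14, 3.14].

## Interface

Orientations are given as a unit quaternion [x, y, z, w].
In Python, from cell import read_state, eyes, job, outline_of, landmark_of, arm gives the robot as it stands.
- The arm moves only by the shell command python3 -m jog 'ROWS' [FORCE]. ROWS is JSON, a list of rows, each a list of 3 entries, a list of its own where there are three numbers: the gripper's target within -1 to 1 (shut at 1, half-way at 0, fully open at -1), then the shift along the tool's x, y, z in mm, then the turn about the tool's y in degrees. In form: [[fingers, [dx, dy, dz], roll], ...]. A call has 1 to 20 rows; each row is the pose to reach, as a shift and turn from the pose commanded when the call began, along the tool's axes at that moment; what a row does not reach only later rows make up. A row lasts 1/8 s, in which the tool goes at most 62.5 mm and 10.7 degrees, less where a joint would pass 70% of its speed; a pose out of reach is approached as far as the arm can. A call with a gripper value outside its range is refused whole. The fingers move at their own pace and stop on an object; FORCE is the grip in N (left out, the last holds). Time passes only in rows, so rows that repeat a pose let the fingers close. It gives the time, the measured TCP pose, the force and the opening at its end, in the units of the state.
- read_state(): the state, without advancing time (a new reading comes with each control period).
- eyes.grab_frame(name): name is "scene" or "side" or "wrist"; returns (picture, depth): 480x640x3 uint8, red, green, blue; 480x640 float32, m along the optical axis (not along the pixel's ray), 0 where there is no reading.
- eyes.camera_model(name): a dict with "K" (3x3 intrinsics, pixels), "xyz" and "orientation" of the camera in the world; the wrist camera has in their place "T_tool_cam" (4x4, takes a point from camera to tool coordinates, whose origin is the TCP and whose axes are the tool frame's). Camera axes: x right, y up, looking along -z (the intrinsics and any distortion apply to the point x, -y, -z); pixel columns grow to the right and rows downward; lengths in m; the calibration is good to about 2 mm. The wrist camera is an equidistant fisheye: a pixel r from the principal point sees the ray r / f radians off the axis. A picture is of the moment at which its call begins: read the wrist's pose just before it. camera_model takes no time and is no camera call.
- job.close_job(): hands the job in, once; it reports no verdict.
Trained networks look in the newest picture that a camera, given by its name, has taken for a name from the list of things; names that differ only in an ending like _2 or _b are one class to them, and where a whole thing is asked for, a point or a joint stands for the part that bears it (a point fixed in the world has none). Each returns a list of dicts, best first, with "confidence" (0 to 1); they miss things now and then, are a little off and sometimes report something else, mostly with a low value. They report only what shows in the picture. A call takes as long as a camera call.
- outline_of(target, camera): "region" (480x640 bool, what is visible of it) and "bbox" ([left, top, right, bottom] in pixels, round what is visible of it).
- landmark_of(target, camera): "uv" ([column, row] in pixels: a listed point, or the origin of a listed thing).
The state is a dict: "time": time; "q": joint angles; "joint_velocities": joint speeds; "effort": joint torques, N m; "eef_pos": TCP position; "tool_rot": TCP orientation; "wrist_force": force on the tool from outside, world axes, zero at the start; "torque": the same for the moment, N m; "width": finger opening in m.
Only numpy, scipy, OpenCV 4.12 (cv2) and the standard library are available. Lean on these libraries where they do the work, as an engineer would, in place of code of your own. Each camera call takes 0.05 s, during which the arm holds its last target. There are 200 camera calls.

## Task

Set up the rib-bending iron: push the dial's upright tab round with a fingertip, without gripping it, until it points at the middle of the label plate with the cross, and only then press the start button fully down and let it come back up. Keep off the metal bending pipe, and leave the jar, the spool clamp and the violin bridge where they are.

Things in the scene. Friction and masses are not known exactly. Their poses are not given: they have to be found in the camera images.
- unit: Bending-iron unit, a grey metal box fixed to the bench, 260 (x) by 380 (y) by 60 mm high; origin at the centre of its underside, so its flat top is 60 mm above the origin. On its top: the dial (axis at x = -40, y = -50 mm in this frame), the start button and the bending pipe.
- dial: Flat black selector dial, 92 mm across, 7 mm high, with a bare steel tab along its x (outwards), z up; origin on its vertical axis at the level of the unit's top (60 mm over the bench). It turns both ways about z, from -1.4 to 1.4 rad of the unit's +x, has no clicks or spring, and stays where it is left.
- fin (a point): Centre of the upright steel fin at the tab's outer end, the part to push: 26 mm long (52 to 78 mm from the dial's axis), 10 mm thick across, from 10 to 46 mm above the unit's top. A low bar, up to 14 mm above the top, joins it to the hub. About 2 to 3 N at the fin turns the dial.
- pointed_at (a point): The spot the tab points at: 115 mm from the dial's axis in line with the tab. When a plate is selected this spot lies over the plate's centre. The plates stand at -1.196, 0.46 and 1.196 rad round the dial from the unit's +x (anticlockwise positive), in any order; the tab starts between plates, at -0.88 to 0.1.
- plate_cross: Label plate, black disc 42 mm across and 3 mm thick with a pale raised cross (bars 31 by 9 mm, 3 mm high), fixed on the unit's top 115 mm from the dial's axis; origin at the centre of its underside. This is the plate wanted.
- plate_bar: Same disc with a single pale straight bar, 31 by 9 mm. Not wanted.
- plate_round: Same disc with a pale round dot, 19 mm across. Not wanted.
- start_button (a joint): Travel of the start button in m: 0 up, 0.006 fully down; a spring brings it back. Fully down takes about 5 N.
- start_button_top (a point): Centre of the top of the start button, a round steel push button 32 mm across in a black housing on the unit's top; pressed straight down.
- pipe: Upright oval aluminium bending pipe, 64 by 44 mm, 133 mm high, on a dark flange 72 mm across, fixed to the unit's top; origin at the centre of the flange's underside. Not to be touched.
- varnish_jar: Loose amber jar with a dark lid, 56 mm across, 75 mm high, standing on the bench beside the unit; origin under its centre. Leave alone.
- spool_clamp: Loose wooden spool clamp, 34 mm across, 92 mm high, standing on the bench on the unit's other side; origin under its centre. Leave alone.
- bridge: Loose maple violin bridge, about 40 by 32 mm, 5.5 mm thick, lying flat on the unit's top between the dial and the start button; origin under its centre. Leave alone.

How it is judged:
On the way, in this order (a step that is already met when the one before it is completed fails the run):
1. the tab points at the plate with the cross (horizontal distance between pointed_at and plate_cross below 0.012 m), for 0.2 s.
2. the start button is pressed down (value of joint start_button above 0.0045 m), for 0.05 s.
At the end, for the whole second after the job is handed in: The tab points at the centre of the plate with the cross to within 12 mm (6 degrees), the start button has been pressed after that (at least 4.5 mm) and is back up, and the jar, clamp and bridge are within 15 mm of where they stood (horizontal distance between pointed_at and plate_cross below 0.012 m and value of joint start_button below 0.002 m and distance of each of varnish_jar, spool_clamp, bridge from where it was at the start of the episode below 0.015 m); the robot touches nothing.
It fails at once if the start button pressed (over 3 mm) while the tab is not at the cross (value of joint start_button above 0.003 m and horizontal distance between pointed_at and plate_cross above 0.012 m).
It fails at once if the dial or its tab gripped or forced (over 30 N) (contact force between the fingers and dial above 30 N).
It fails at once if the bending pipe touched (contact force between any of the fingers, the arm and pipe above 0.5 N).
It fails at once if the jar, clamp or bridge lifted or moved (distance of any of varnish_jar, spool_clamp, bridge from where it was at the start of the episode above 0.015 m).
It also fails if it takes over 54 s, if anything falls off the work surface, if the arm or the gripper's body presses on something with over 40 N, if the wrist force passes 120 N, or if a joint passes its speed limit or range.

## Working session

There is one attempt and no reset: what is moved stays moved. The work goes in short steps, Python scripts to look and compute and a shell command to move; the robot and the scene stay as the last step left them, time stands still between calls to the robot, and variables do not carry over. Pictures are saved under pics/ and viewed, about 8 in all and at most 12, crops included, and the job is handed in when it is done.

```bash
ls; mkdir -p pics; cat > h.py <<'E'
import numpy as np, cv2
from scipy.spatial.transform import Rotation as R
from cell import read_state, eyes, job, outline_of, landmark_of, arm
def cam_pose(n):
    m=eyes.camera_model(n)
    return np.array(m["K"]),np.array(m["xyz"]),R.from_quat(m["orientation"]).as_matrix(),m
def ray(n,uv):
    K,t,Rm,m=cam_pose(n)
    d=np.array([(uv[0]-K[0,2])/K[0,0],-(uv[1]-K[1,2])/K[1,1],-1.])
    return t,Rm@d
def at_z(n,uv,z):
    t,d=ray(n,uv); return t+d*(z-t[2])/d[2]
def at_depth(n,uv,D):
    t,d=ray(n,uv); u,v=int(round(uv[0])),int(round(uv[1]))
    p=D[max(v-1,0):v+2,max(u-1,0):u+2]; p=p[p>0]
    return t+d*np.median(p) if p.size else None
E
python3 - <<'E'
from h import *
np.set_printoptions(precision=3,suppress=True)
s=read_state(); print(s, arm.tips_ahead)
for n in ("scene","side"):
    im,D=eyes.grab_frame(n); cv2.imwrite(f"pics/{n}0.png",im[:,:,::-1]); np.save(f"{n}D.npy",D)
    m=eyes.camera_model(n); print(n,{k:v for k,v in m.items() })
    for t,z in (("unit",0),("dial",.06),("fin",.088),("pointed_at",.06),("plate_cross",.06),("plate_bar",.06),("plate_round",.06),("start_button_top",None),("pipe",.06),("bridge",.06),("varnish_jar",0),("spool_clamp",0)):
        r=landmark_of(t,n)
        for q in r[:2]:
            print(t,round(q["confidence"],2),np.round(q["uv"]), 'z:',at_z(n,q["uv"],z if z is not None else .085),'D:',at_depth(n,q["uv"],D))
E
```

```text
pics
{'time': 0.0, 'q': array([-1.338,  0.277,  1.506, -0.   ,  1.361, -0.121]), 'joint_velocities': array([-0.   , -0.001,  0.002,  0.002,  0.001,  0.002]), 'effort': array([  0.002, -40.457, -23.722,   0.07 ,   0.034,  -0.   ]), 'eef_pos': array([ 0.199, -0.539,  0.404]), 'tool_rot': array([-0.124,  0.697, -0.695,  0.124]), 'wrist_force': array([ 0.507,  0.754, -0.304]), 'torque': array([ 0.018,  0.017, -0.043]), 'width': 0.09415785863138491} 0.1992
scene {'K': array([[486.44 ,   0.   , 325.742],
       [  0.   , 486.44 , 233.969],
       [  0.   ,   0.   ,   1.   ]]), 'xyz': array([0.981, 0.26 , 0.835]), 'orientation': array([0.13 , 0.224, 0.843, 0.471])}
unit 0.65 [340. 249.] z: [0.58  0.055 0.   ] D: [0.61  0.07  0.061]
dial 0.83 [334. 205.] z: [0.534 0.009 0.06 ] D: [0.542 0.014 0.074]
fin 0.94 [304. 215.] z: [ 0.597 -0.016  0.088] D: [ 0.602 -0.013  0.098]
pointed_at 0.65 [340. 248.] z: [0.607 0.068 0.06 ] D: [0.608 0.069 0.062]
plate_cross 0.78 [323. 260.] z: [0.644 0.054 0.06 ] D: [0.646 0.055 0.065]
plate_bar 0.85 [272. 192.] z: [ 0.571 -0.108  0.06 ] D: [ 0.574 -0.105  0.0
[... 919 characters left out ...]
.024 0.088] D: [0.642 0.045 0.065]
plate_cross 0.74 [311. 229.] z: [0.647 0.05  0.06 ] D: [0.645 0.045 0.066]
plate_bar 0.76 [300. 297.] z: [ 0.571 -0.105  0.06 ] D: [ 0.57  -0.108  0.065]
plate_round 0.65 [274. 218.] z: [0.584 0.108 0.06 ] D: [0.583 0.103 0.065]
start_button_top 0.7 [228. 198.] z: [0.502 0.176 0.085] D: [0.503 0.181 0.081]
pipe 0.8 [304. 185.] z: [0.681 0.188 0.06 ] D: [0.675 0.171 0.075]
pipe 0.72 [275. 218.] z: [0.587 0.106 0.06 ] D: [0.586 0.101 0.065]
bridge 0.57 [225. 238.] z: [0.474 0.087 0.06 ] D: [0.474 0.087 0.06 ]
varnish_jar 0.62 [317. 384.] z: [ 0.551 -0.244  0.   ] D: [ 0.542 -0.271  0.063]
spool_clamp 0.75 [250. 178.] z: [0.58 0.33 0.  ] D: [0.577 0.311 0.016]
```

View pics/scene0.png

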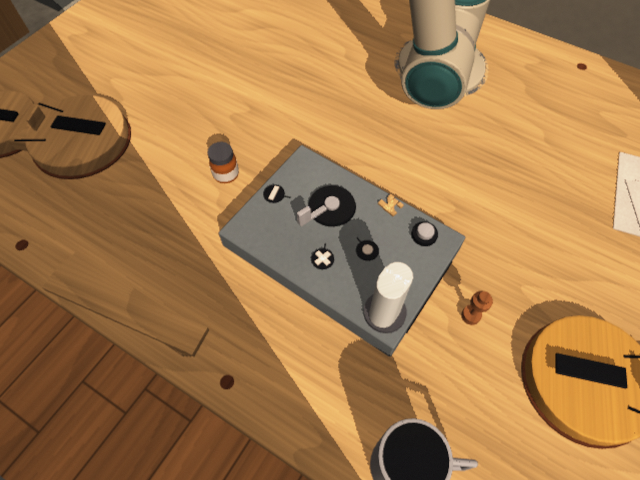

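View pics/side0.png

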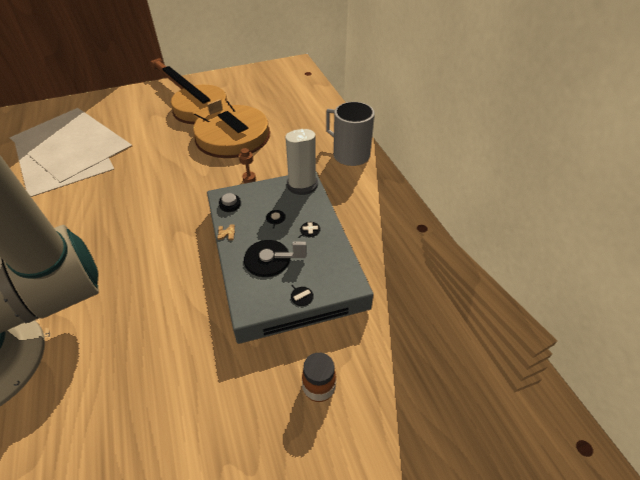

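The plates read: the cross is lower-middle in the scene view (323,260), the bar at (272,192), the dot at (366,249), and the fin at (304,215) between bar and cross. The networks agree with this. Next I'll fit the dial's axis and work out waypoints in tool axes.

```bash
cat >> h.py <<'E'
pl={"b":[.571,-.1065],"c":[.6455,.052],"r":[.5835,.1085]}
ang={"b":-1.196,"c":.46,"r":1.196}
A=np.array([[.115*np.cos(ang[k]),.115*np.sin(ang[k])] for k in "bcr"]);B=np.array([pl[k] for k in "bcr"])
a=A-A.mean(0);b=B-B.mean(0)
yaw=np.arctan2((a[:,0]*b[:,1]-a[:,1]*b[:,0]).sum(),(a*b).sum())
Rz=np.array([[np.cos(yaw),-np.sin(yaw)],[np.sin(yaw),np.cos(yaw)]])
AX=B.mean(0)-Rz@A.mean(0); RES=A@Rz.T+AX-B
TC=yaw+.46
def tool(p,s=None):
    "shift in tool axes (mm) from measured pose to tip position p"
    s=s or read_state(); Rt=R.from_quat(s["tool_rot"]).as_matrix()
    tip=np.array(s["eef_pos"])+Rt[:,1]*arm.tips_ahead
    return np.round(Rt.T@(np.array(p)-tip)*1000,1)
def pushpt(th,off,r=.065,z=.086):
    return np.r_[AX+r*np.array([np.cos(th),np.sin(th)])-off*np.array([-np.sin(th),np.cos(th)]),z]
E
python3 - <<'E'
from h import *
np.set_printoptions(precision=4,suppress=True)
print("yaw",yaw,"axis",AX,"res",RES,"TC",TC)
f=np.array([.597,-.015])-AX; th=np.arctan2(f[1],f[0]); print("fin r",np.hypot(*f),"th",th,"unit",th-yaw)
print(R.from_quat(read_state()["tool_rot"]).as_matrix())
p=pushpt(th,.045); print(p, "above",tool(np.r_[p[:2],.2]))
E
```

```text
yaw -0.057662432258772586 axis [0.5367 0.0046] res [[ 0.0016  0.0018]
 [-0.003  -0.0024]
 [ 0.0014  0.0005]] TC 0.4023375677412274
fin r 0.063400145840516 th -0.3144173320686588 unit -0.2567548998098862
[[-0.9381  0.      0.3465]
 [-0.3465 -0.0001 -0.9381]
 [ 0.     -1.      0.0001]]
[ 0.5846 -0.0583  0.086 ] above [-528.2    5.5 -317.8]
```

```bash
python3 -m jog '[[1,[-132,0,-80],0],[1,[-264,0,-159],0],[1,[-396,0,-238],0],[1,[-528,0,-318],0],[1,[-528,0,-318],0],[1,[-528,0,-318],0],[1,[-528,0,-318],0],[1,[-528,0,-318],0],[1,[-528,0,-318],0],[1,[-528,0,-318],0],[1,[-528,0,-318],0],[1,[-528,0,-318],0],[1,[-528,0,-318],0],[1,[-528,0,-318],0]]' 10
python3 - <<'E'
from h import *
np.set_printoptions(precision=4,suppress=True)
s=read_state(); print(s["time"],s["eef_pos"],s["wrist_force"],s["width"],tool(pushpt(-.314,.045)))
print(R.from_quat(s["tool_rot"]).as_matrix())
im,D=eyes.grab_frame("wrist"); cv2.imwrite("pics/w1.png",im[:,:,::-1])
im,D=eyes.grab_frame("side"); 
for n in ("side",):
    for t,z in (("dial",.06),("fin",.088),("plate_cross",.06)):
        for q in landmark_of(t,n)[:1]: print(t,q["confidence"],at_z(n,q["uv"],z))
E
```

```text
time: 3.05
eef_pos: [0.5837, -0.0593, 0.4049]
tool_rot: [0.124, -0.696, 0.696, -0.124]
wrist_force: [-0.1, 0.2, 0.1]
width: 0.0008
3.05 [ 0.5837 -0.0593  0.4049] [-0.0602  0.2375  0.1459] 0.0008314646189746532 [ -1.2 119.7  -0.8]
[[-0.9387  0.0001  0.3447]
 [-0.3447 -0.0003 -0.9387]
 [-0.     -1.      0.0004]]
dial 0.68 [0.5352 0.0042 0.06  ]
fin 0.73 [ 0.5965 -0.0199  0.088 ]
plate_cross 0.73 [0.6474 0.0537 0.06  ]
```

View pics/w1.png

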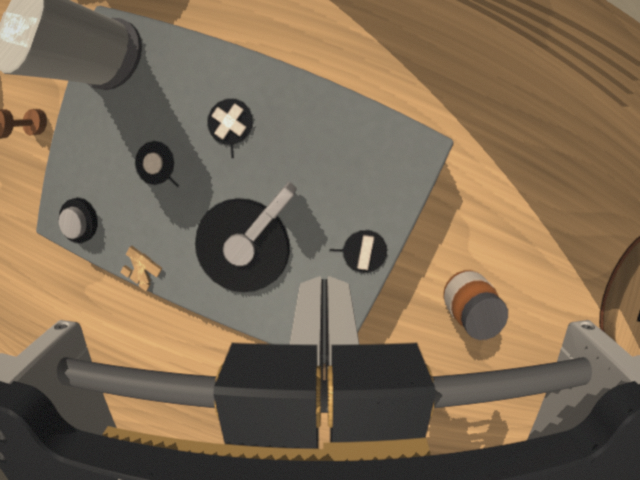

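The wrist view shows the closed fingertips at (325,280), clear of the fin at (290,190) on the bar-plate side. The push to the cross at (230,120) goes left. I'll descend and compute the arc rows.

```bash
python3 -m jog '[[1,[-1,60,-1],0],[1,[-1,110,-1],0],[1,[-1,120,-1],0],[1,[-1,120,-1],0],[1,[-1,120,-1],0]]'
python3 - <<'E'
from h import *
np.set_printoptions(precision=4,suppress=True)
s=read_state(); print(s["wrist_force"])
print(tool(pushpt(-.314,.024)))
for th in (-.314,-.2,-.1,0,.1,.2,.3,.35,.40): print(th,tool(pushpt(th,.0175)))
im,D=eyes.grab_frame("side"); cv2.imwrite("pics/s2.png",cv2.resize(im[180:330,200:400,::-1],(800,600),interpolation=cv2.INTER_CUBIC))
E
```

```text
time: 3.92
eef_pos: [0.586, -0.0571, 0.2869]
tool_rot: [0.123, -0.695, 0.697, -0.126]
wrist_force: [0.3, 0.2, 0.3]
width: 0.0004
[0.3032 0.2146 0.3221]
[-10.6   1.7 -16.4]
-0.314 [-14.6   1.7 -21.5]
-0.2 [-20.5   1.7 -26.4]
-0.1 [-25.2   1.7 -31.2]
0 [-29.3   1.7 -36.5]
0.1 [-32.9   1.7 -42.2]
0.2 [-36.    1.7 -48.2]
0.3 [-38.4   1.7 -54.5]
0.35 [-39.4   1.7 -57.7]
0.4 [-40.2   1.7 -61. ]
```

View pics/s2.png

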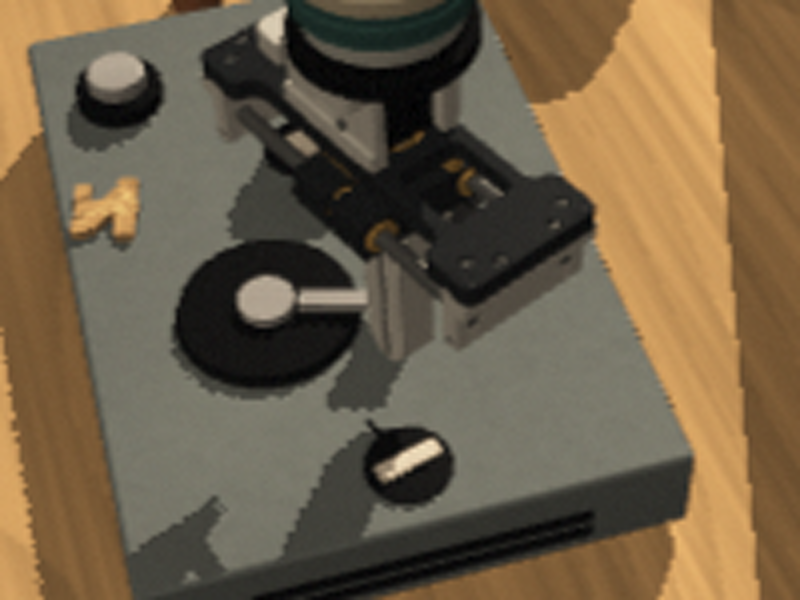

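The fingers are down, beside and clear of the fin, on the bar-plate side (400,320 in the crop). Pushing round, and stopping short of the cross to check.

```bash
python3 -m jog '[[1,[-11,1,-10],0],[1,[-13,1,-16],0],[1,[-15,1,-21],0],[1,[-18,1,-24],0],[1,[-21,1,-27],0],[1,[-25,1,-31],0],[1,[-29,1,-36],0],[1,[-33,1,-42],0],[1,[-36,1,-48],0],[1,[-37,1,-51],0],[1,[-37,1,-51],0]]'
cat >> h.py <<'E'
def wray(uv,s):
    m=eyes.camera_model("wrist");K=np.array(m["K"]);T=np.array(m["T_tool_cam"])
    x,y=(uv[0]-K[0,2])/K[0,0],(uv[1]-K[1,2])/K[1,1]; th=np.hypot(x,y); k=np.sin(th)/max(th,1e-9)
    d=T[:3,:3]@np.array([x*k,-y*k,-np.cos(th)])
    Rt=R.from_quat(s["tool_rot"]).as_matrix()
    return Rt@T[:3,3]+s["eef_pos"],Rt@d
def w_at_z(uv,z,s):
    o,d=wray(uv,s); return o+d*(z-o[2])/d[2]
E
cat > look.py <<'E'
from h import *
import sys
np.set_printoptions(precision=4,suppress=True)
s=read_state(); print(s["time"],s["eef_pos"],s["wrist_force"])
im,D=eyes.grab_frame("wrist"); cv2.imwrite(f"pics/{sys.argv[1]}.png",im[:,:,::-1])
for n in ("wrist","scene","side"):
    if n!="wrist": im,D=eyes.grab_frame(n)
    P={}
    for t,z in (("dial",.06),("fin",.088),("pointed_at",.06),("plate_cross",.06)):
        q=landmark_of(t,n)
        if q:
            P[t]=(w_at_z(q[0]["uv"],z,s) if n=="wrist" else at_z(n,q[0]["uv"],z))[:2]; print(n,t,round(q[0]["confidence"],2),np.round(q[0]["uv"]),P[t])
    for k in ("fin","plate_cross"):
        for c,o in (("dial",P.get("dial")),("AX",AX)):
            if k in P and o is not None: v=P[k]-o; print("  angle",k,"from",c,np.arctan2(v[1],v[0]).round(3),"r",np.hypot(*v).round(4))
E
python3 look.py w3
```

```text
time: 5.35
eef_pos: [0.6022, 0.0044, 0.2837]
tool_rot: [-0.124, 0.696, -0.696, 0.125]
wrist_force: [-0.2, -0.2, -0.6]
width: 0.0001
5.35 [0.6022 0.0044 0.2837] [-0.2453 -0.159  -0.5672]
wrist dial 0.43 [143. 373.] [0.4788 0.1031]
wrist fin 0.79 [290. 288.] [0.6    0.0226]
wrist plate_cross 0.69 [253. 246.] [0.6047 0.0497]
  angle fin from dial -0.587 r 0.1455
  angle fin from AX 0.276 r 0.0658
  angle plate_cross from dial -0.401 r 0.1368
  angle plate_cross from AX 0.585 r 0.0816
scene dial 0.83 [331. 207.] [0.5394 0.0077]
scene fin 0.81 [323. 227.] [0.6    0.0267]
scene plate_cross 0.57 [324. 260.] [0.6439 0.0549]
  angle fin from dial 0.304 r 0.0635
  angle fin from AX 0.336 r 0.0671
  angle plate_cross from dial 0.425 r 0.1146
  angle plate_cross from AX 0.439 r 0.1184
side dial 0.87 [263. 261.] [0.53   0.0021]
side fin 0.83 [292. 234.] [0.5987 0.0251]
  angle fin from dial 0.323 r 0.0725
  angle fin from AX 0.319 r 0.0653
```

View pics/w3.png

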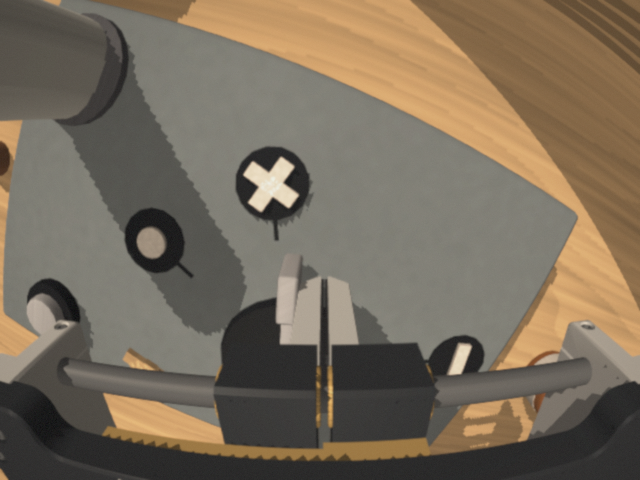

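```bash
python3 - <<'E'
from h import *
s=read_state(); 
print("cross",w_at_z([273,184],.066,s)); 
# fin top-edge ends (z .106): outer & inner as seen
for uv in ([287,258],[300,256],[279,322]): print(uv,w_at_z(uv,.106,s))
E
python3 -m jog '[[1,[-1,0,-3],0],[1,[-2,0,-6],0],[1,[-2,0,-6],0],[1,[-2,0,-6],0]]'; python3 look.py w4
```

```text
cross [0.64386551 0.04870525 0.066     ]
[287, 258] [0.62141019 0.02896164 0.106     ]
[300, 256] [0.62436121 0.02376804 0.106     ]
[279, 322] [0.58869138 0.02233755 0.106     ]
time: 6.6
eef_pos: [0.6018, 0.0102, 0.2836]
tool_rot: [-0.124, 0.696, -0.696, 0.125]
wrist_force: [-0.8, 0.5, -0.9]
width: 0.0005
6.6 [0.6018 0.0102 0.2836] [-0.8113  0.5006 -0.9262]
wrist fin 0.67 [291. 290.] [0.5989 0.0277]
wrist plate_cross 0.58 [279. 184.] [0.6436 0.0524]
  angle fin from AX 0.355 r 0.0663
  angle plate_cross from AX 0.421 r 0.1171
scene dial 0.59 [330. 202.] [ 0.5327 -0.0001]
scene fin 0.97 [326. 227.] [0.5966 0.0315]
scene plate_cross 0.84 [324. 259.] [0.642  0.0542]
  angle fin from dial 0.46 r 0.0712
  angle fin from AX 0.423 r 0.0656
  angle plate_cross from dial 0.461 r 0.122
  angle plate_cross from AX 0.44 r 0.1164
side dial 0.75 [265. 261.] [0.5335 0.0008]
side fin 0.55 [290. 231.] [0.5962 0.0327]
side plate_cross 0.62 [310. 229.] [0.6445 0.0505]
  angle fin from dial 0.471 r 0.0704
  angle fin from AX 0.442 r 0.0658
  angle plate_cross from dial 0.421 r 0.1216
  angle plate_cross from AX 0.403 r 0.1171
```

View pics/w4.png

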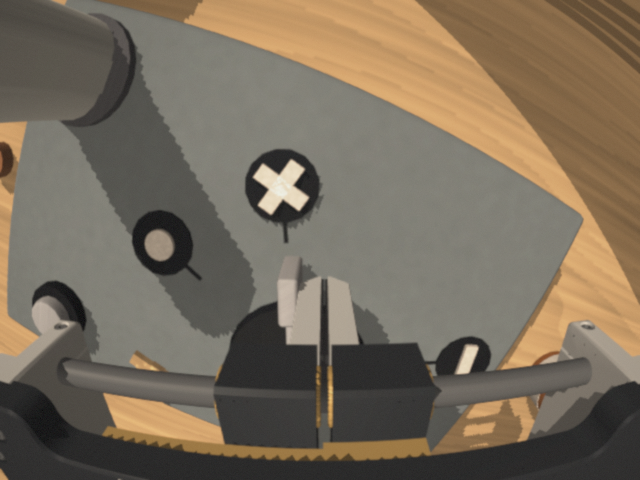

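Fin about 0.41 rad, cross about 0.42. Backing off, raising, then an unoccluded check.

```bash
python3 -m jog '[[1,[2,0,15],0],[1,[4,0,30],0],[1,[4,-40,40],0],[1,[4,-90,40],0],[1,[4,-116,40],0],[1,[4,-116,40],0],[1,[4,-116,40],0]]'; python3 look.py w5
```

```text
time: 8.22
eef_pos: [0.6115, -0.0294, 0.3982]
tool_rot: [-0.125, 0.696, -0.696, 0.123]
wrist_force: [0.2, 0.2, -0.0]
width: 0.001
8.225 [ 0.6115 -0.0294  0.3982] [ 0.1579  0.1609 -0.0051]
wrist dial 0.68 [264. 284.] [0.5388 0.0048]
wrist fin 0.72 [254. 227.] [0.5976 0.0265]
wrist pointed_at 0.37 [240. 212.] [0.5976 0.0456]
wrist plate_cross 0.81 [248. 162.] [0.6416 0.0526]
  angle fin from dial 0.354 r 0.0627
  angle fin from AX 0.346 r 0.0647
  angle plate_cross from dial 0.435 r 0.1135
  angle plate_cross from AX 0.429 r 0.1154
scene dial 0.87 [333. 205.] [0.534  0.0078]
scene fin 0.72 [326. 229.] [0.6009 0.0332]
scene pointed_at 0.37 [275. 192.] [ 0.5685 -0.103 ]
scene plate_cross 0.54 [321. 260.] [0.6462 0.0516]
  angle fin from dial 0.362 r 0.0716
  angle fin from AX 0.418 r 0.0703
  angle plate_cross from dial 0.372 r 0.1204
  angle plate_cross from AX 0.405 r 0.1191
side dial 0.88 [265. 257.] [0.5366 0.0091]
side fin 0.73 [289. 232.] [0.5954 0.0307]
side pointed_at 0.75 [302. 184.] [0.6758 0.1918]
side plate_cross 0.7 [310. 226.] [0.6479 0.0576]
  angle fin from dial 0.352 r 0.0626
  angle fin from AX 0.419 r 0.0642
  angle plate_cross from dial 0.411 r 0.1213
  angle plate_cross from AX 0.445 r 0.1231
```

View pics/w5.png

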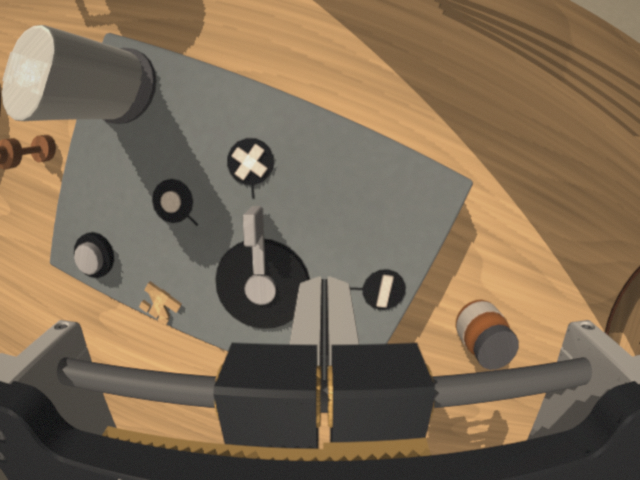

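```bash
python3 - <<'E'
import cv2
im=cv2.imread("pics/w5.png")[135:315,195:375]
cv2.imwrite("pics/w5c.png",cv2.resize(im[:,:120],None,fx=3.3333,fy=3.3333,interpolation=cv2.INTER_CUBIC))
E
```

```text
(no output)
```

View pics/w5c.png

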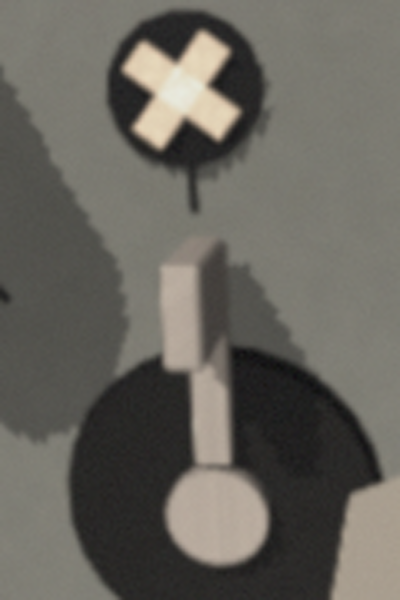

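```bash
python3 - <<'E'
from h import *
s=read_state()
f=lambda x,y,z:w_at_z([195+.3*x,135+.3*y],z,s)[:2]
o,i=f(182,262,.106),f(180,368,.106); b1,b2=f(209,385,.074),f(212,462,.074); c=f(183,92,.066)
t1,t2=f(190,165,.06),f(196,210,.06)
hub=[f(217,517,z) for z in (.074,.08,.09)]
an=lambda v:round(float(np.arctan2(v[1],v[0])),3)
print("fin dir",an(o-i),np.hypot(*(o-i)),"bar dir",an(b1-b2),"tick dir",an(t1-t2))
print("fin ctr",(o+i)/2,"cross",c,"hub",hub)
for h in hub+[AX]: print(h,"fin",an((o+i)/2-h),np.hypot(*((o+i)/2-h)),"bar",an(b1-h),"cross",an(c-h),np.hypot(*(c-h)))
E
```

```text
fin dir 0.281 0.02551077806164582 bar dir 0.333 tick dir 0.449
fin ctr [0.60024439 0.02866269] cross [0.64386096 0.0504603 ] hub [array([0.53875085, 0.00630908]), array([0.5417061 , 0.00618737]), array([0.54663152, 0.00598453])]
[0.53875085 0.00630908] fin 0.349 0.06543042200042382 bar 0.352 cross 0.398 0.11400643216440827
[0.5417061  0.00618737] fin 0.367 0.06270463631437125 bar 0.384 cross 0.409 0.11133601173054704
[0.54663152 0.00598453] fin 0.4 0.05821201245543357 bar 0.45 cross 0.429 0.1069189282677749
[0.53670794 0.00460728] fin 0.362 0.06793779471031075 bar 0.374 cross 0.404 0.11655157687171594
```

The fin is roughly 0.03–0.05 rad short, about 4–5 mm at the plate. That is within tolerance, but a 2 mm nudge centres it better.

```bash
python3 -m jog '[[1,[0,50,0],0],[1,[0,100,0],0],[1,[0,116,0],0],[1,[0,116,-10],0],[1,[-2,116,-25],0],[1,[-3,116,-35],0],[1,[-5,116,-40],0],[1,[-5,116,-42.5],0],[1,[-5,116,-42.5],0],[1,[-3,116,-25],0],[1,[0,116,-5],0],[1,[0,70,0],0],[1,[0,20,0],0],[1,[0,0,0],0],[1,[0,0,0],0],[1,[0,0,0],0]]'; python3 look.py w6
python3 - <<'E'
from h import *
im=cv2.imread("pics/w6.png")[135:315,195:315]
cv2.imwrite("pics/w6c.png",cv2.resize(im,None,fx=3.3333,fy=3.3333,interpolation=cv2.INTER_CUBIC))
for n in ("scene","side"):
    im,D=eyes.grab_frame(n)
    for q in outline_of("start_button_top",n)[:2]: print(n,"outline",q["confidence"],q["bbox"])
    for q in landmark_of("start_button_top",n)[:1]: print(n,q["confidence"],q["uv"],at_z(n,q["uv"],.084),at_depth(n,q["uv"],D))
s=read_state(); eyes.grab_frame("wrist")
for q in landmark_of("start_button_top","wrist")[:2]: print("wrist",q["confidence"],q["uv"],w_at_z(q["uv"],.084,s))
E
```

```text
time: 10.98
eef_pos: [0.6116, -0.0296, 0.3981]
tool_rot: [-0.125, 0.696, -0.696, 0.123]
wrist_force: [-0.3, -0.1, -0.9]
width: 0.0002
10.975 [ 0.6116 -0.0296  0.3981] [-0.2756 -0.1071 -0.8598]
wrist dial 0.72 [264. 283.] [0.54   0.0042]
wrist fin 0.8 [251. 225.] [0.5985 0.0293]
  angle fin from dial 0.405 r 0.0637
  angle fin from AX 0.38 r 0.0666
scene dial 0.93 [333. 206.] [0.535  0.0093]
scene fin 0.72 [328. 228.] [0.5961 0.0354]
scene plate_cross 0.63 [322. 259.] [0.643  0.0517]
  angle fin from dial 0.404 r 0.0665
  angle fin from AX 0.479 r 0.0669
  angle plate_cross from dial 0.374 r 0.1161
  angle plate_cross from AX 0.417 r 0.1163
side dial 0.64 [265. 260.] [0.5346 0.0012]
side fin 0.66 [292. 230.] [0.6014 0.0334]
side pointed_at 0.61 [309. 228.] [0.6438 0.0548]
side plate_cross 0.74 [312. 229.] [0.6488 0.0486]
  angle fin from dial 0.45 r 0.0742
  angle fin from AX 0.419 r 0.0708
  angle plate_cross from dial 0.393 r 0.1237
  angle plate_cross from AX 0.374 r 0.1204
scene outline 0.72 [418.0, 223.2, 434.1, 236.7]
scene 0.64 [428.2, 231.8] [0.50722019 0.19083645 0.084     ] [0.50667599 0.19075759 0.08313753]
side outline 0.53 [219.2, 196.5, 235.1, 208.7]
side 0.57 [226.7, 199.4] [0.49981917 0.174136   0.084     ] [0.50007616 0.17745644 0.08109782]
wrist 0.77 [83.4, 261.2] [0.50300168 0.18509574 0.084     ]
wrist 0.57 [160.1, 304.6] [0.49197347 0.09333037 0.084     ]
```

View pics/w6c.png

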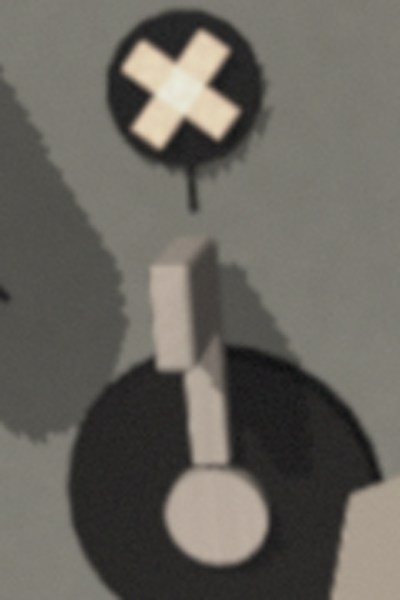

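The fin now lines up with the tick and the cross at about 0.40 rad (wrist 0.38–0.405, scene/side 0.40–0.45). Now to go over the button.

```bash
python3 - <<'E'
from h import *
print(tool([.504,.184,.14]))
E
```

```text
[  27.5   60.4 -237. ]
```

```bash
python3 -m jog '[[1,[7,0,-60],0],[1,[14,0,-120],0],[1,[21,0,-180],0],[1,[28,0,-237],0],[1,[28,20,-237],0],[1,[28,45,-237],0],[1,[28,45,-237],0],[1,[28,45,-237],0]]'
python3 - <<'E'
from h import *
np.set_printoptions(precision=4,suppress=True)
s=read_state(); print(s["eef_pos"],s["wrist_force"])
im,D=eyes.grab_frame("wrist"); cv2.imwrite("pics/w7.png",im[:,:,::-1])
for q in landmark_of("start_button_top","wrist")[:2]: print("wrist",q["confidence"],q["uv"],w_at_z(q["uv"],.083,s))
im,D=eyes.grab_frame("side"); cv2.imwrite("pics/s7.png",cv2.resize(im[130:280,180:380,::-1],(800,600),interpolation=cv2.INTER_CUBIC))
for n in ("side","scene"):
    if n=="scene": im,D=eyes.grab_frame(n)
    for q in outline_of("start_button_top",n)[:1]:
        v,u=np.nonzero(q["region"]); print(n,q["confidence"],len(u))
        P=np.array([at_depth(n,(a,b),D) for a,b in zip(u,v)]); z=P[:,2]; print(np.percentile(z,[10,50,80,95]))
        T=P[z>np.percentile(z,90)-.003]; print("top centre",(T.min(0)+T.max(0))/2,T.min(0),T.max(0))
E
```

```text
time: 13.12
eef_pos: [0.5039, 0.1838, 0.3554]
tool_rot: [0.124, -0.696, 0.696, -0.125]
wrist_force: [-1.0, -0.2, -0.0]
width: 0.0002
[0.5039 0.1838 0.3554] [-1.0005 -0.1932 -0.0484]
wrist 0.56 [325.7, 249.3] [0.5047 0.1829 0.083 ]
side 0.54 131
[0.0754 0.081  0.0817 0.0824]
top centre [0.5041 0.181  0.0813] [0.4902 0.1669 0.0794] [0.518  0.1951 0.0832]
scene 0.81 247
[0.0769 0.0821 0.0827 0.0836]
top centre [0.5022 0.1834 0.0824] [0.4876 0.1685 0.0803] [0.5169 0.1983 0.0845]
```

View pics/w7.png

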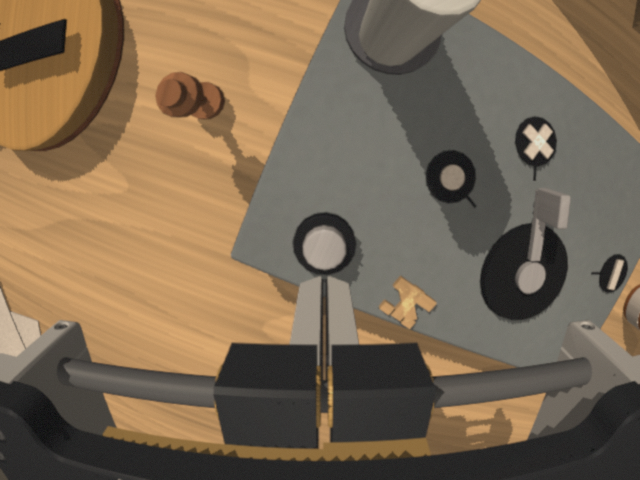

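The button is at (325,248), right under the fingertips. It measures (0.503, 0.183) with its top at z≈0.082, 74 mm below the tips. Pressing in steps.

```bash
python3 -m jog '[[1,[0,40,0],0],[1,[0,68,0],0],[1,[0,74,0],0],[1,[0,77,0],0],[1,[0,80,0],0],[1,[0,80,0],0],[1,[0,80,0],0]]'
```

```text
time: 14.3
eef_pos: [0.5035, 0.1838, 0.2754]
tool_rot: [0.124, -0.696, 0.696, -0.125]
wrist_force: [-2.6, -2.0, 6.7]
width: 0.0005
```

```bash
python3 -m jog '[[1,[0,1,0],0],[1,[0,2,0],0],[1,[0,2,0],0]]'
```

```text
time: 14.68
eef_pos: [0.5034, 0.1838, 0.2752]
tool_rot: [0.124, -0.696, 0.696, -0.125]
wrist_force: [-5.4, -1.8, 17.6]
width: 0.0005
```

The arm moved only 0.2 mm for 11 N more, so the button is on its stop. Releasing and checking.

```bash
python3 -m jog '[[1,[0,-5,0],0],[1,[0,-20,0],0],[1,[0,-70,0],0],[1,[0,-120,0],0],[1,[0,-120,0],0],[1,[0,-120,0],0]]'; python3 look.py w8
python3 - <<'E'
from h import *
np.set_printoptions(precision=4,suppress=True)
for n in ("scene","side"):
    im,D=eyes.grab_frame(n); cv2.imwrite(f"pics/{n}8.png",im[:,:,::-1])
    for q in outline_of("start_button_top",n)[:1]:
        v,u=np.nonzero(q["region"]); P=np.array([at_depth(n,(a,b),D) for a,b in zip(u,v)]); print(n,"btn z",np.percentile(P[:,2],[50,80]))
    for t,z in (("bridge",.06),("varnish_jar",0),("spool_clamp",0)):
        for q in landmark_of(t,n)[:1]: print(n,t,q["confidence"],at_z(n,q["uv"],z))
E
```

```text
time: 15.42
eef_pos: [0.5035, 0.1838, 0.3926]
tool_rot: [-0.124, 0.696, -0.696, 0.125]
wrist_force: [-1.3, 0.1, -0.5]
width: 0.0001
15.425 [0.5035 0.1838 0.3926] [-1.3247  0.0944 -0.5038]
wrist dial 0.68 [510. 260.] [0.5368 0.0025]
wrist fin 0.64 [532. 198.] [0.5993 0.0277]
wrist plate_cross 0.93 [514. 143.] [0.6395 0.0502]
  angle fin from dial 0.383 r 0.0674
  angle fin from AX 0.353 r 0.0667
  angle plate_cross from dial 0.434 r 0.1132
  angle plate_cross from AX 0.417 r 0.1124
scene dial 0.91 [331. 204.] [0.5349 0.0046]
scene plate_cross 0.68 [324. 261.] [0.6449 0.0566]
  angle plate_cross from dial 0.442 r 0.1217
  angle plate_cross from AX 0.448 r 0.1201
side dial 0.69 [267. 258.] [0.5406 0.006 ]
side fin 0.79 [288. 233.] [0.591  0.0289]
side plate_cross 0.7 [311. 231.] [0.6457 0.0448]
  angle fin from dial 0.426 r 0.0554
  angle fin from AX 0.42 r 0.0595
  angle plate_cross from dial 0.354 r 0.1121
  angle plate_cross from AX 0.353 r 0.1162
scene btn z [0.0822 0.0828]
scene bridge 0.69 [0.4785 0.1058 0.06  ]
scene varnish_jar 0.86 [ 0.5493 -0.2556 -0.    ]
scene spool_clamp 0.75 [0.5777 0.3251 0.    ]
side btn z [0.0807 0.0818]
side bridge 0.7 [0.4817 0.0947 0.06  ]
side varnish_jar 0.72 [ 0.5551 -0.2446  0.    ]
side spool_clamp 0.77 [0.579  0.3191 0.    ]
```

View pics/scene8.png

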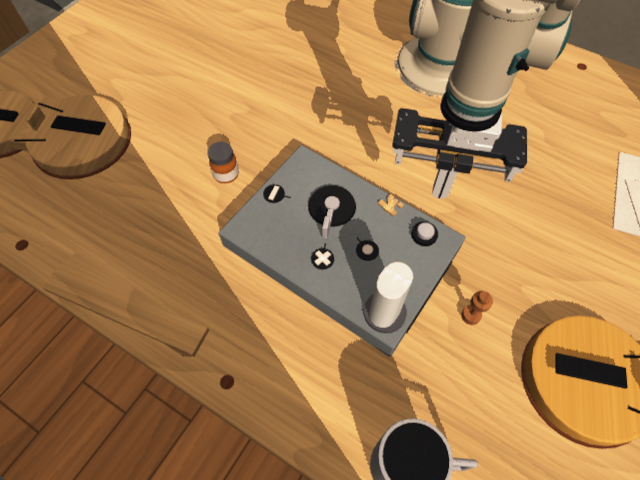

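The tab at (327,218) points at the cross (323,258). The button is back up at its original height, the jar, clamp and bridge are in place, and the arm is clear.

```bash
python3 -c "
from cell import job
print(job.close_job())"
```

```text
the job is handed in; nothing more can be done
None
```

I pushed the tab round to the cross with the closed fingertips, nudged it about 2 mm further after a check, then pressed the start button and let it up. The job was handed in at about 16 s; no verdict is reported.

- **Tab:** after the nudge my best estimate was about 0.40 rad, against 0.40–0.42 for the cross. The network readings disagree more. The tab reads 0.35–0.48 and the plate 0.35–0.45. In any one look the two differ by at most about 0.08 rad, inside the 0.104 rad allowed. In the last look the scene camera found no fin, but the picture shows the tab in line with the cross.
- **Button:** it was pressed onto its stop, since the last 11 N moved it only 0.2 mm. Its top is back at about 0.082 m, as before the press.
- **Other things:** the jar and clamp read within about 11 mm of their first positions, and the picture shows nothing moved. The bridge read up to 11 mm off in the side view and 4 mm in the scene view, which I take as network scatter. The pipe was never approached, and the arm was clear of everything at the end.

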